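# Make up two job trays from the stock on a dental bench

## Task

Make up the two job trays from the stock at the front of the bench: in the three-compartment tray put the larger casting ring in the compartment next to the wire loop, the dropper bottle in the middle one and the squat paste jar in the far one; in the two-compartment tray put the smaller casting ring next to the wire loop and the slim oil jar in the other. Everything stands upright inside its compartment, flat on the tray's floor. Leave the spirit burner standing where it is.

Things in the scene. Friction and masses are not known exactly. Their poses are not given: they have to be found in the camera images.
- long_tray: three-compartment aluminium tray, fixed on the wooden board: three compartments in a row, each 76 x 76 mm inside, 4 mm walls between; floor 3 mm thick, walls 10 mm high, outside 244 x 84 mm. A dark wire loop sticks out 30 mm at one end. Origin: middle of the underside, on the board; z up; y along the row towards the loop. Compartment centres: y = +80 mm (next to the loop), 0 and -80 mm, x = 0.
- short_tray: two-compartment aluminium tray, fixed on the wooden board: two compartments in a row, each 76 x 76 mm inside, 4 mm walls between; floor 3 mm thick, walls 10 mm high, outside 164 x 84 mm. A dark wire loop sticks out 30 mm at one end. Origin: middle of the underside, on the board; z up; y along the row towards the loop. Compartment centres: y = +40 mm (next to the loop) and -40 mm, x = 0.
- large_ring_mid (a point): the larger casting ring: an open round grey metal cup, 52 mm in diameter, 55 mm high, standing on the wooden board (top 8 mm above the bench). Point: its centre, half-way up (27.5 mm above its underside); z up its axis. Grasp across the outside.
- small_ring_mid (a point): the smaller casting ring: an open round pale metal cup, 42 mm in diameter, 50 mm high, standing on the wooden board (top 8 mm above the bench). Point: its centre, half-way up (25 mm above its underside); z up its axis. Grasp across the outside.
- dropper_mid (a point): the dropper bottle: round white squeeze bottle with a long thin pointed spout, 100 mm high; the body is 36 mm in diameter up to 66 mm, above it a narrow cap and spout. Point: on its axis, half-way up (50 mm above its underside, so 16 mm below the top of the body); z up.
- paste_jar_mid (a point): the paste jar: squat round pot with a wide black lid, 49 mm in diameter, 52 mm high. Point: its centre, half-way up (26 mm above its underside); z up.
- oil_jar_mid (a point): the oil jar: slim round pot with a black lid, 39 mm in diameter, 76 mm high. Point: its centre, half-way up (38 mm above its underside); z up.
- burner_mid (a point): the spirit burner, not to be moved: round dark blue bulb 74 mm in diameter with a narrow wick holder on top, 92 mm high, standing loose in the row among the stock. Point: on its axis, half-way up (46 mm); z up.

How it is judged:
At the end, for the whole second after the job is handed in: Each of the five things stands in its named compartment: its centre within 22 mm of the compartment's centre along both tray axes (anywhere inside the walls), its underside within 6 mm of the tray's floor, upright within 0.1 rad, at rest and released (x of large_ring_mid in the frame of long_tray between -0.022 and 0.022 m and y of large_ring_mid in the frame of long_tray between 0.058 and 0.102 m and z of large_ring_mid in the frame of long_tray between 0.0245 and 0.0365 m and angle between each of large_ring_mid, dropper_mid, paste_jar_mid, small_ring_mid, oil_jar_mid's own z axis and vertical below 0.1 rad and linear speed of each of large_ring, dropper, paste_jar, small_ring, oil_jar below 0.02 m/s and x of dropper_mid in the frame of long_tray between -0.022 and 0.022 m and y of dropper_mid in the frame of long_tray between -0.022 and 0.022 m and z of dropper_mid in the frame of long_tray between 0.047 and 0.059 m and x of paste_jar_mid in the frame of long_tray between -0.022 and 0.022 m and y of paste_jar_mid in the frame of long_tray between -0.102 and -0.058 m and z of paste_jar_mid in the frame of long_tray between 0.023 and 0.035 m and x of small_ring_mid in the frame of short_tray between -0.022 and 0.022 m and y of small_ring_mid in the frame of short_tray between 0.018 and 0.062 m and z of small_ring_mid in the frame of short_tray between 0.022 and 0.034 m and x of oil_jar_mid in the frame of short_tray between -0.022 and 0.022 m and y of oil_jar_mid in the frame of short_tray between -0.062 and -0.018 m and z of oil_jar_mid in the frame of short_tray between 0.035 and 0.047 m); the robot touches nothing.
It fails at once if the spirit burner is shifted by more than 15 mm or tipped by more than 0.25 rad (distance of burner_mid from where it was at the start of the episode above 0.015 m or angle between burner_mid's own z axis and vertical above 0.25 rad).
It also fails if it takes over 136 s, if anything falls off the work surface, if the arm or the gripper's body presses on something with over 40 N, if the wrist force passes 120 N, or if a joint passes its speed limit or range.

## Robot

A 7-joint arm with a two-finger parallel gripper is mounted at the origin on a cart in front of the work surface, level with it; the furniture and walls round the work are solid. World frame = base frame: x ahead of the robot, y to its left, z up, the work surface at z = 0. Lengths are in m, angles in rad, forces in N, time in s.
With the tool pointing down it reaches from about 0.4 to 0.85 m from the base axis. Payload 6.9 kg.
Tool frame: the origin (TCP) lies midway between the tips of the shut fingers; the grasp point (between the pads) lies behind it (ctrl.pinch_z is the z of the grasp point in the tool frame, in m); z points along the fingers, y is the line along which they close (so a half turn about z gives the same grasp; the last joint's range is limited). The gripper opens to 85 mm and grips with 20 to 120 N. Pads are 22 mm wide; open, the fingers measure 114 mm over their backs; the gripper's body (76 mm by 85 mm) begins 54 mm behind the grasp point. The pads swing forward as they close: fully open they stand 13 mm farther back than shut.
Start: joints at [1.349, 0.507, -0.238, 1.5, 0.126, 1.149, -0.155], TCP at [0.201, -0.592, 0.231] pointing down, gripper open.
Joint ranges: [-3.08, 3.08], [-0.24, 2.05], [-1.43, 1.35], [0, 2.5], [-1.52, 4.66], [0.17, 1.96], [-2.89, 2.89]. Speed limits (rad/s): [2.39, 2.39, 3.14, 3.14, 3.14, 3.14, 3.14].

## Interface

Orientations are given as a unit quaternion [w, x, y, z].
In Python, from station import ctrl, get_state, vision, ticket, models gives the robot as it stands. Calls block until the motion is done:
- ctrl.movep(position, orientation): joint-space move of the TCP to a pose.
- ctrl.movel(position, frame=None, max_speed=0.15): straight line of the TCP; frame=None keeps the orientation; max_speed is the mean speed in m/s.
- ctrl.set_joints(angles): joint-space move.
- ctrl.ungrasp() and ctrl.close_gripper(force=None): open the fingers fully, or close them until they stop; force is the grip in N (None keeps the last).
- ctrl.pause(seconds).
- ctrl.ik(position, orientation): joint angles nearest the present ones, or None.
- get_state(): the state.
- vision.grab_frame(name): name is "scene" or "side" or "wrist"; returns (picture, depth): 400x640x3 uint8, blue, green, red; 400x640 float32, m along the optical axis (not along the pixel's ray), 0 where there is no reading.
- vision.camera_info(name): a dict with "mtx" (3x3 intrinsics, pixels), "R" (3x3) and "t" (3): a world point X has camera coordinates R X + t; the wrist camera has in their place "hand_eye" (4x4, takes a point from camera to tool coordinates, whose origin is the TCP and whose axes are the flange's). Camera axes: x right, y down, z forward; pixel columns grow to the right and rows downward; lengths in m; the calibration is good to about 2 mm. A picture is of the moment at which its call begins: read the wrist's pose just before it. camera_info takes no time and is no camera call.
A pose or a line that the arm cannot do raises ctrl.Unreachable and nothing moves.
- ticket.close_job(): hands the job in; it is judged then, once.
Trained networks look in the newest picture that a camera, given by its name, has taken for a name from the list of things; names that differ only in an ending like _2 or _b are one class to them, and where a whole thing is asked for, a point or a joint stands for the part that bears it (a point fixed in the world has none). Each returns a list of dicts, best first, with "p" (0 to 1); they miss things now and then, are a little off and sometimes report something else, mostly with a low value. They report only what shows in the picture. A call takes as long as a camera call.
- models.recognise(camera, target): "point" ([column, row] in pixels, amid what is visible of it).
- models.masks_of(camera, target): "mask" (400x640 bool, what is visible of it) and "point" ([column, row] in pixels, amid what is visible of it).
The state is a dict: "time": time; "qpos": joint angles; "qd": joint speeds; "tau": joint torques, N m; "tcp_pos": TCP position; "eef_rot": TCP orientation; "contact_force": force on the tool from outside, world axes, zero at the start; "wrist_torque": the same for the moment, N m; "width": finger opening in m; "gripper_force": force on a finger pad.
Only numpy, scipy, OpenCV 4.12 (cv2) and the standard library are available. Lean on these libraries where they do the work, as an engineer would, in place of code of your own. Each camera call takes 0.05 s, during which the arm holds its last target. There are 200 camera calls.

## Working session

There is one attempt and no reset: what is moved stays moved. The work goes in short steps, each a Python script; the robot and the scene stay as the last script left them, time stands still between calls to the robot, and variables do not carry over. Pictures are saved under pics/ and viewed, at most 14 in all, crops included, and the job is handed in when it is done.

```bash
ls; mkdir -p pics; cat > h.py <<'E'
import numpy as np, cv2
from station import ctrl, get_state, vision, ticket, models
def cloud(cam):
    st=get_state(); im,d=vision.grab_frame(cam); ci=vision.camera_info(cam)
    K=np.array(ci["mtx"]); v,u=np.mgrid[0:400,0:640]
    P=np.stack([(u-K[0,2])/K[0,0]*d,(v-K[1,2])/K[1,1]*d,d],-1)
    if cam=="wrist":
        H=np.array(ci["hand_eye"]); P=P@H[:3,:3].T+H[:3,3]
        w,x,y,z=st["eef_rot"]; from scipy.spatial.transform import Rotation as R
        P=P@R.from_quat([x,y,z,w]).as_matrix().T+np.array(st["tcp_pos"])
    else: P=(P-np.array(ci["t"]))@np.array(ci["R"])
    P[d==0]=np.nan
    return im,P
E
python3 - <<'E'
from h import *
s=get_state(); print(s["time"],s["tcp_pos"],s["eef_rot"],s["width"],ctrl.pinch_z)
N=["long_tray","short_tray","large_ring_mid","small_ring_mid","dropper_mid","paste_jar_mid","oil_jar_mid","burner_mid"]
for c in("scene","side"):
    im,P=cloud(c); cv2.imwrite(f"pics/{c}0.png",im)
    ci=vision.camera_info(c); print(c,-np.array(ci["R"]).T@ci["t"])
    for n in N:
        for r in models.masks_of(c,n)[:2]:
            m=r["mask"]; Q=P[m]; Q=Q[~np.isnan(Q[:,0])]
            print(n,round(r["p"],2),np.round(r["point"]),m.sum(),np.round(np.percentile(Q,[3,50,97],axis=0),3).tolist() if len(Q) else None)
E
```

```text
pics
0.0 [ 0.20037296 -0.5914589   0.23042787] [-8.93920135e-04  9.86679796e-01  1.62671915e-01 -1.72231478e-04] 0.08524512364158786 -0.0187
scene [0.02100654 0.73368713 0.92165563]
long_tray 0.69 [329. 167.] 1632 [[0.503, -0.297, 0.007], [0.546, -0.164, 0.011], [0.586, -0.045, 0.019]]
short_tray 0.77 [259. 243.] 1768 [[0.515, 0.105, 0.008], [0.557, 0.196, 0.012], [0.597, 0.274, 0.019]]
large_ring_mid 0.89 [266. 314.] 648 [[0.368, 0.329, 0.008], [0.394, 0.354, 0.039], [0.418, 0.379, 0.064]]
small_ring_mid 0.85 [376. 166.] 269 [[0.386, -0.239, 0.01], [0.404, -0.206, 0.039], [0.424, -0.195, 0.058]]
dropper_mid 0.6 [302. 268.] 328 [[0.383, 0.215, 0.013], [0.393, 0.23, 0.056], [0.411, 0.239, 0.087]]
paste_jar_mid 0.6 [353. 189.] 348 [[0.402, -0.114, 0.014], [0.419, -0.084, 0.052], [0.444, -0.072, 0.062]]
oil_jar_mid 0.82 [397. 141.] 255 [[0.384, -0.352, 0.015], [0.397, -0.331, 0.057], [0.414, -0.324, 0.085]]
burner_mid 0.8 [319. 228.] 664 [[0.385, 0.078, 0.019], [0.41, 0.108, 0.053], [0.445, 0.128, 0.086]]
burner_mid 0.57 [377. 166.] 272 [[0.386, -0.239, 0.011], [0.404, -0.206, 0.04], [0.425, -0.195, 0.059]]
side [-0.1848729   1.05266173  0.93764232]
long_tray 0.65 [340. 181.] 1013 [[0.502, -0.298, 0.006], [0.546, -0.168, 0.011], [0.584, -0.055, 0.019]]
large_ring_mid 0.78 [284. 279.] 540 [[0.367, 0.326, 0.007], [0.389, 0.358, 0.039], [0.418, 0.379, 0.062]]
small_ring_mid 0.73 [382. 178.] 179 [[0.384, -0.239, 0.012], [0.401, -0.207, 0.039], [0.422, -0.196, 0.058]]
dropper_mid 0.79 [314. 252.] 299 [[0.382, 0.149, 0.006], [0.394, 0.229, 0.047], [0.451, 0.238, 0.086]]
paste_jar_mid 0.73 [359. 192.] 264 [[0.401, -0.114, 0.01], [0.417, -0.084, 0.047], [0.444, -0.072, 0.062]]
oil_jar_mid 0.8 [399. 157.] 215 [[0.383, -0.355, 0.014], [0.397, -0.333, 0.056], [0.416, -0.325, 0.085]]
burner_mid 0.88 [331. 225.] 519 [[0.383, 0.078, 0.008], [0.408, 0.109, 0.047], [0.446, 0.128, 0.081]]
```

View pics/scene0.png

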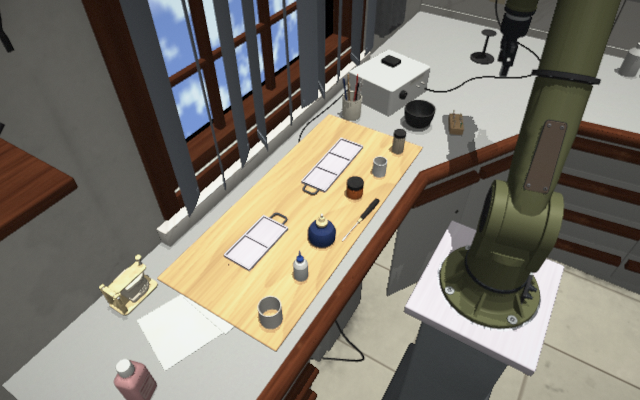

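```bash
python3 - <<'E'
from h import *
im,P=cloud("scene")
ok=~np.isnan(P[...,0])
# top-view height map of board
M=np.zeros((260,800),np.float32); C=np.zeros((260,800,3),np.uint8)
Z=np.where(ok,P[...,2],-1)
for p,c in zip(P[ok],im[ok]):
    i=int((p[0]-.34)/.28*230);j=int((.42-p[1])/1.0*800)
    if 0<=i<260 and 0<=j<800 and p[2]>-.01: C[i:i+3,j:j+3]=c if p[2]<.03 else c
cv2.imwrite("pics/x.png",cv2.resize(im[110:370,200:460],None,fx=2.3,fy=2.3,interpolation=2))
for n in("long_tray","short_tray"):
    m=models.masks_of("scene",n)[0]["mask"]; Q=P[m&ok]; Q=Q[(Q[:,2]>.004)&(Q[:,2]<.024)]
    r=cv2.minAreaRect(Q[:,:2].astype(np.float32)*1000); print(n,r)
E
```

```text
long_tray ((544.124755859375, -177.9561767578125), (92.58382415771484, 280.95037841796875), 2.5774168968200684)
short_tray ((558.8533935546875, 180.67503356933594), (196.04058837890625, 96.84649658203125), 88.34170532226562)
```

View pics/x.png

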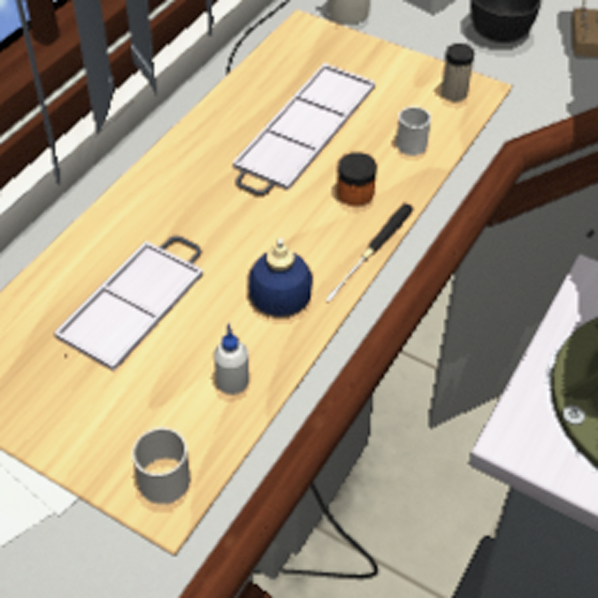

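The picture shows the long tray at the upper right (330,167) with its loop at the lower-left end (+y). The short tray is at (258,243) with its loop at the upper-right end (-y). The stock stands in the front row with the burner at (320,232), and a knife lies near the paste jar at about (362,218). Next I refine the positions and check reach.

```bash
cat >> h.py <<'E'
from scipy.optimize import least_squares
from scipy.spatial.transform import Rotation as Rot
def quat(a):  # tool down, closing line at angle a from world x
    c,s=np.cos(a),np.sin(a)
    R=np.array([[-s,c,0],[c,s,0],[0,0,-1.]]); x,y,z,w=Rot.from_matrix(R).as_quat(); return [w,x,y,z]
def axis(P,m,r,zlo,zhi,g):
    Q=P[m&~np.isnan(P[...,0])]; Q=Q[(Q[:,2]>zlo)&(Q[:,2]<zhi)]; Q=Q[np.hypot(*(Q[:,:2]-g).T)<r+.012]
    f=least_squares(lambda c:np.hypot(Q[:,0]-c[0],Q[:,1]-c[1])-r,g,loss="soft_l1",f_scale=.002)
    return f.x,len(Q),np.sqrt(np.mean(f.fun**2))
# r, z range of side wall, guess, height
O={"large_ring":(.026,.012,.06,(.393,.354),.055),"small_ring":(.021,.012,.055,(.405,-.217),.050),"dropper":(.018,.012,.07,(.399,.221),.1),
"paste_jar":(.0245,.048,.058,(.424,-.096),.052),"oil_jar":(.0195,.015,.08,(.403,-.344),.076),"burner":(.037,.03,.06,(.415,.1),.092)}
E
python3 - <<'E'
from h import *
for c in("scene","side"):
    im,P=cloud(c)
    for n,(r,a,b,g,h) in O.items():
        m=models.masks_of(c,n+"_mid")[0]["mask"]; print(c,n,axis(P,m,r,a,b,g))
    if c=="scene":
        for x in np.arange(.22,.46,.02):
            print(round(x,2),[ (lambda q: round(float(np.nanmax(q)),3) if len(q) else None)(P[(abs(P[...,0]-x)<.01)&(abs(P[...,1]-y)<.02)][:,2]) for y in(-.36,-.32,-.22,-.1,-.06,-.02,.1,.22,.36)])
for p in[(.393,.354),(.405,-.217),(.399,.221),(.424,-.096),(.403,-.344),(.55,-.09),(.54,-.26),(.56,.23),(.56,.15)]:
    print(p,[[None if (q:=ctrl.ik([*p,z],quat(a))) is None else np.round(q,1).tolist() for z in(.02,.2)] for a in(0,np.pi)])
E
```

```text
scene large_ring (array([0.39311234, 0.35418511]), 497, np.float64(0.0014031913184044172))
scene small_ring (array([ 0.40603646, -0.21760253]), 223, np.float64(0.002093276386852362))
scene dropper (array([0.40142963, 0.21980123]), 263, np.float64(0.0030000168952959115))
scene paste_jar (array([ 0.42569159, -0.09730967]), 71, np.float64(0.00549331066358642))
scene oil_jar (array([ 0.40327291, -0.3462212 ]), 195, np.float64(0.0021216180442165))
scene burner (array([0.42316321, 0.08777093]), 414, np.float64(0.0071942416862674306))
0.22 [-0.0, -0.847, -0.854, -0.852, -0.854, -0.849, None, None, None]
0.24 [0.004, 0.0, -0.853, -0.851, -0.852, -0.85, -0.852, None, None]
0.26 [0.004, 0.004, -0.017, -0.848, -0.85, -0.849, -0.845, None, None]
0.28 [0.003, 0.005, 0.004, 0.003, 0.003, 0.003, 0.002, 0.002, 0.0]
0.3 [0.004, 0.004, 0.003, 0.005, 0.004, 0.005, 0.004, 0.004, 0.005]
0.32 [0.004, 0.004, 0.004, 0.004, 0.003, 0.004, 0.003, 0.003, 0.004]
0.34 [0.012, 0.013, 0.01, 0.019, 0.018, 0.011, 0.012, 0.011, 0.011]
0.36 [0.013, 0.013, 0.012, 0.023, 0.025, 0.022, 0.012, 0.012, 0.066]
0.38 [0.085, 0.084, 0.057, 0.012, 0.013, 0.012, 0.056, 0.069, 0.066]
0.4 [0.088, 0.087, 0.06, 0.063, 0.051, 0.013, 0.08, 0.105, 0.064]
0.42 [0.086, 0.088, 0.058, 0.064, 0.064, 0.012, 0.1, 0.069, 0.067]
0.44 [0.014, 0.012, 0.013, 0.063, 0.062, 0.012, 0.079, 0.012, 0.012]Traceback (most recent call last):
  File "<stdin>", line 5, in <module>
IndexError: list index out of range
```

```bash
python3 - <<'E'
from h import *
for p in[(.393,.354),(.406,-.217),(.401,.22),(.4255,-.097),(.403,-.346),(.55,-.09),(.54,-.26),(.56,.23),(.56,.15)]:
    print(p,[[None if (q:=ctrl.ik([*p,z],quat(a))) is None else np.round(q,1).tolist() for z in(.02,.2)] for a in(0,np.pi)])
print(np.round(vision.camera_info("wrist")["hand_eye"],3).tolist())
# path from start: over the bench then hover long tray
ctrl.movep([.44,-.2,.27],quat(0)); print(get_state()["time"])
for i,p in enumerate([(.47,-.19),(.47,.15)]):
    ctrl.movep([*p,.27],quat(0)); print(get_state()["time"],get_state()["qpos"])
    im,P=cloud("wrist"); cv2.imwrite(f"pics/w{i}.png",im); np.save(f"w{i}.npy",P)
    for n in["long_tray","short_tray"][i:i+1]:
        for r in models.masks_of("wrist",n)[:1]:
            m=r["mask"]; Q=P[m]; Q=Q[~np.isnan(Q[:,0])]; print(n,r["p"],r["point"],cv2.minAreaRect(Q[:,:2].astype(np.float32)*1000),np.percentile(Q[:,2],[5,50,95]))
E
```

```text
(0.393, 0.354) [[[-0.2, 0.8, -1.0, 2.0, 1.0, 0.9, -1.7], [-0.0, 0.6, -1.2, 1.8, 0.6, 1.2, -1.5]], [[-0.1, 1.0, -1.2, 2.0, 1.1, 1.1, 1.3], [-0.0, 0.6, -1.2, 1.8, 0.6, 1.2, 1.7]]]
(0.406, -0.217) [[[0.7, 0.6, -0.5, 2.2, 0.6, 0.5, -0.1], [1.0, 0.3, -0.7, 2.0, 0.3, 0.9, 0.1]], [[0.3, 0.6, 0.1, 2.2, -0.2, 0.4, -2.5], [0.4, 0.3, 0.1, 2.0, -0.0, 0.9, -2.7]]]
(0.401, 0.22) [[[-0.2, 0.6, -0.5, 2.2, 0.6, 0.5, -1.2], [0.2, 0.5, -1.2, 2.0, 0.5, 1.0, -1.1]], [[0.2, 0.9, -1.2, 2.2, 1.1, 1.0, 1.4], [0.3, 0.5, -1.2, 2.0, 0.5, 1.1, 2.0]]]
(0.4255, -0.097) [[[0.5, 0.6, -0.5, 2.2, 0.6, 0.5, -0.5], [0.8, 0.3, -0.8, 2.0, 0.3, 0.9, -0.2]], [[0.1, 0.6, 0.1, 2.2, -0.2, 0.4, -2.8], [-0.6, 0.5, 1.2, 2.0, -0.5, 1.0, -2.4]]]
(0.403, -0.346) [[[0.9, 0.7, -0.4, 2.0, 0.4, 0.6, 0.2], [1.1, 0.4, -0.6, 1.8, 0.3, 1.0, 0.4]], [[0.5, 0.6, 0.2, 2.0, -0.2, 0.5, -2.3], [0.5, 0.4, 0.2, 1.8, -0.1, 1.0, -2.4]]]
(0.55, -0.09) [[[0.5, 0.7, -0.6, 1.9, 0.6, 0.7, -0.5], [0.6, 0.5, -0.8, 1.7, 0.4, 1.1, -0.3]], [[0.0, 0.7, 0.2, 1.9, -0.2, 0.6, -2.8], [-0.5, 0.7, 1.2, 1.7, -0.7, 1.2, -2.3]]]
(0.54, -0.26) [[[0.7, 0.7, -0.5, 1.8, 0.5,
[... 414 characters left out ...]
2, 1.9, 1.1, 1.1, 1.9], [0.4, 0.7, -1.2, 1.7, 0.7, 1.3, 2.2]]]
[[-0.0, -0.959, -0.282, 0.072], [1.0, -0.0, -0.0, -0.0], [0.0, -0.282, 0.959, -0.143], [0.0, 0.0, 0.0, 1.0]]
3.1833
3.4417 [ 0.86092114  0.3489436  -0.73310138  1.733777    0.25145263  1.15570685
  0.05464314]
long_tray 0.86 [377.2, 146.8] ((545.5939331054688, -165.91075134277344), (87.00423431396484, 273.5453796386719), 0.7748444080352783) [0.0104605  0.01196963 0.01880648]
4.825 [ 0.27368895  0.35264267 -0.87613739  1.76587668  0.29434904  1.16129611
 -0.69361426]
short_tray 0.63 [390.6, 125.5] ((558.434326171875, 178.81985473632812), (195.26426696777344, 88.78236389160156), 88.67231750488281) [0.01035444 0.01193671 0.0188328 ]
```

```bash
python3 - <<'E'
from h import *
for f,(n,lo,hi,L) in enumerate([("long",-.32,-.062,.244),("short",.114,.29,.164)]):
    P=np.load(f"w{f}.npy").reshape(-1,3); P=P[~np.isnan(P[:,0])]
    Q=P[(P[:,2]>.0155)&(P[:,2]<.024)&(P[:,0]>.48)&(P[:,0]<.63)&(P[:,1]>lo)&(P[:,1]<hi)]
    print(n,len(Q),cv2.minAreaRect(Q[:,:2].astype(np.float32)*1000), Q[:,1].min(),Q[:,1].max())
    # template fit of wall lines
    def res(p):
        c,s=np.cos(p[2]),np.sin(p[2]); d=Q[:,:2]-p[:2]; u=c*d[:,0]+s*d[:,1]; v=-s*d[:,0]+c*d[:,1]
        ys=np.array([-122,-40,40,122])/1e3 if n=="long" else np.array([-82,0,82])/1e3
        ys=ys*(1-2/122) if 0 else np.sign(ys)*np.maximum(abs(ys)-.002*(abs(ys)>.05),0)
        return np.minimum(abs(abs(u)-.040),np.min(abs(v[:,None]-ys),1))
    f0=least_squares(res,[.545,(-.181,.194)[f],.02],loss="soft_l1",f_scale=.002,x_scale=[.01,.01,.05],diff_step=1e-3)
    print(f0.x,np.mean(f0.fun))
E
python3 -c "
import cv2,numpy as np
cv2.imwrite('pics/w.png',np.vstack([cv2.imread('pics/w%d.png'%i)[:300] for i in(0,1)]))"
```

```text
long 2031 ((544.5615234375, -182.07945251464844), (84.46234893798828, 241.24169921875), 0.7848458290100098) -0.302577345475828 -0.06200009052092778
[ 0.54406222 -0.1805245   0.01384869] 0.0010660455690958965
short 1563 ((556.5731201171875, 194.22821044921875), (161.90618896484375, 84.3021240234375), 88.71099090576172) 0.11408596331718812 0.27552338837771095
[ 0.55617771  0.19336819 -0.02343769] 0.0010615822254065879
```

View pics/w.png

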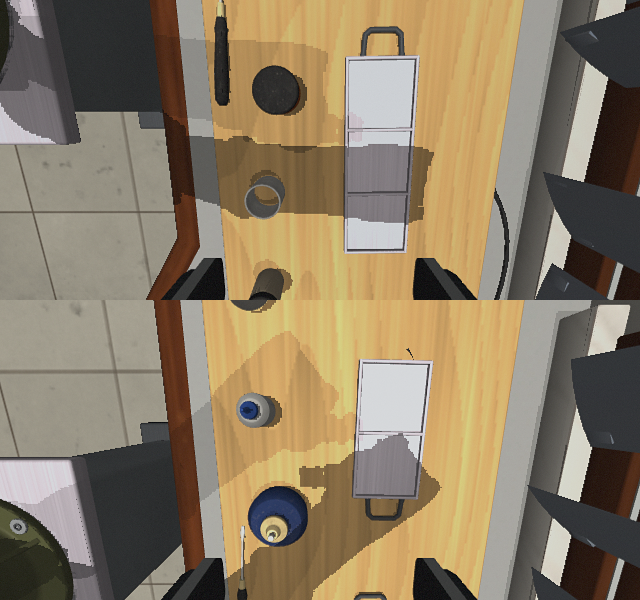

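The loops are as assumed: (382,40) top in the long-tray view and (383,508) in the short-tray view. The burner and dropper are well apart. I'll refine the centres from the saved clouds and start with the paste jar and small ring.

```bash
cat >> h.py <<'E'
# name: pick xy, grasp height, place xy, yaw of tray
J={"paste_jar":((.4255,-.097),.033,(.5454,-.261),.0138),"small_ring":((.406,-.2176),.031,(.5555,.1538),-.0234),
"oil_jar":((.4033,-.346),.045,(.5573,.2338),-.0234),"dropper":((.401,.220),.052,(.5443,-.181),.0138),"large_ring":((.393,.354),.034,(.5432,-.101),.0138)}
def job(n,pick=None):
    p,h,q,a=J[n]; p=pick if pick is not None else p; zt=.2; T=lambda:round(get_state()["time"],1)
    ctrl.ungrasp() if get_state()["width"]<.08 else 0
    ctrl.movep([*p,zt],quat(0)); ctrl.movel([*p,.008+h-.0187],max_speed=.12)
    ctrl.close_gripper(force=40); print(n,T(),"width",get_state()["width"])
    ctrl.movel([*p,zt],max_speed=.15); w=get_state()["width"]; print("lifted",w,get_state()["contact_force"])
    if w<.03: print("LOST"); return
    ctrl.movep([*q,zt],quat(a)); ctrl.movel([*q,.06+h],max_speed=.15); ctrl.movel([*q,.0125+h-.0187],max_speed=.06)
    print("down",get_state()["contact_force"]); ctrl.ungrasp(); ctrl.movel([*q,zt],max_speed=.15); print("done",T())
E
python3 - <<'E'
from h import *
for f in(0,1):
    P=np.load(f"w{f}.npy"); 
    for n,(r,a,b,g,h) in O.items():
        Q=P[~np.isnan(P[...,0])]; Q=Q[(np.hypot(*(Q[:,:2]-g).T)<r+.012)&(Q[:,2]>(.008+h-.008 if n!="dropper" else .065))&(Q[:,2]<.008+h+.006)]
        if len(Q)>40: print(f,n,len(Q),cv2.minEnclosingCircle(Q[:,:2].astype(np.float32)*1000))
job("paste_jar")
E
```

```text
0 small_ring 355 ((405.7290954589844, -219.17868041992188), 21.261489868164062)
0 paste_jar 1828 ((424.9320373535156, -98.53657531738281), 24.53485870361328)
0 oil_jar 819 ((402.8074035644531, -346.17742919921875), 19.629066467285156)
1 dropper 607 ((400.6120910644531, 220.01736450195312), 14.8156156539917)
1 paste_jar 422 ((425.14581298828125, -93.37577819824219), 23.74650764465332)
1 burner 47 ((419.3628845214844, 92.87957763671875), 3.8581442832946777)
paste_jar 8.0 width 0.04776980607240308
lifted 0.04785380139016671 [ 0.12587667  0.01834361 -0.60378924]
down [ 1.51025064 -0.37990111 -1.05825153]
done 14.1
```

```bash
python3 - <<'E'
from h import *
for n in("small_ring","oil_jar","dropper","large_ring"): job(n)
ctrl.movep([.42,0.05,.27],quat(0))
im,P=cloud("scene"); cv2.imwrite("pics/end.png",cv2.resize(im[110:370,200:460],None,fx=2.3,fy=2.3))
for n,(r,a,b,g,h) in O.items():
    M=models.masks_of("scene",n+"_mid")
    if not M: print(n,None); continue
    q=J[n][2] if n in J else g; zz=.003 if n in J else 0
    print(n,round(M[0]["p"],2),q,axis(P,M[0]["mask"],r,a+zz,b+zz,q),np.nanpercentile(P[M[0]["mask"]][:,2],98))
E
```

```text
small_ring 16.8 width 0.04119033718725559
lifted 0.04127768464092408 [ 0.79558484  0.02342657 -0.77580975]
down [-0.38048818  0.06713603 -0.21814264]
done 23.6
oil_jar 27.5 width 0.037242540867224234
lifted 0.03739307967150439 [ 0.20252242 -0.32389374 -0.27771117]
down [-0.97294765  0.07211893 -0.28402811]
done 34.7
dropper 37.4 width 0.03367760442621269
lifted 0.033772636804874114 [ 0.19429315 -0.23251374 -2.09878688]
down [-0.32758772  0.07674658 -1.12950324]
done 43.9
large_ring 47.9 width 0.05112825679134308
lifted 0.05054239551573483 [-0.39452566  0.52357956 -1.83963996]
down [ 0.14942013  0.23627447 -1.36995181]
done 54.9
large_ring 0.95 (0.5432, -0.101) (array([ 0.54346182, -0.10074246]), 332, np.float64(0.0018764913446387306)) 0.06618714803536045
small_ring 0.93 (0.5555, 0.1538) (array([0.55587857, 0.15371833]), 282, np.float64(0.0017291964723186789)) 0.06189473305806732
dropper 0.7 (0.5443, -0.181) (array([ 0.54536283, -0.18109227]), 167, np.float64(0.0027945097335338497)) 0.08522085702807902
paste_jar None
oil_jar 0.68 (0.5573, 0.2338) (array([0.5585341 , 0.23335347]), 257, np.float64(0.0012392509242601828)) 0.08903217359655512
burner 0.74 (0.415, 0.1) (array([0.42329292, 0.08756812]), 415, np.float64(0.007241523441324472)) 0.08904517679675442
```

View pics/end.png

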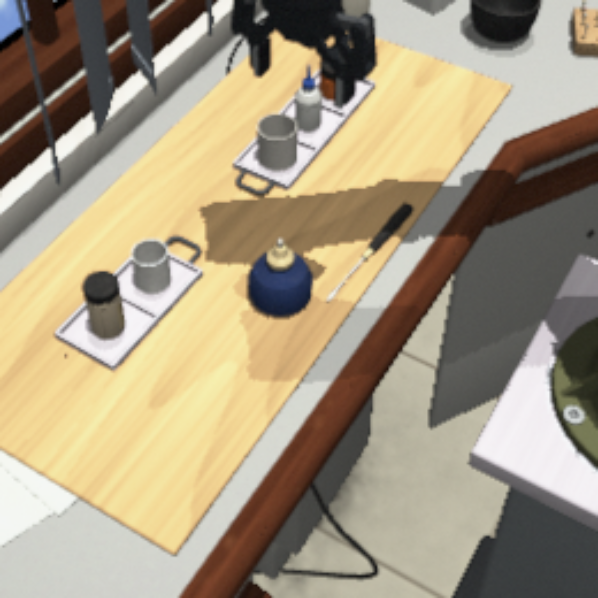

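The crop shows four things upright in their compartments: oil jar (103,305), small ring (151,266), large ring (277,142) and dropper (308,105). The burner hasn't moved at (280,283). The gripper hides the paste jar at about (328,85), so I'll check it with the wrist camera.

```bash
python3 - <<'E'
from h import *
ctrl.movep([.45,-.19,.27],quat(0))
im,P=cloud("wrist")
Q=P[~np.isnan(P[...,0])]; Q=Q[(np.hypot(Q[:,0]-.5454,Q[:,1]+.261)<.04)&(Q[:,2]>.055)]
print(len(Q),cv2.minEnclosingCircle(Q[:,:2].astype(np.float32)*1000),np.percentile(Q[:,2],[2,50,98]))
ok=len(Q)>300 and abs(np.median(Q[:,2])-.063)<.004 and np.ptp(np.percentile(Q[:,2],[2,98]))<.004
print(ok)
if ok: print(ticket.close_job(), get_state()["time"])
E
```

```text
1314 ((545.1055297851562, -261.89752197265625), 24.750194549560547) [0.0576412  0.06348416 0.06495546]
False
```

The lid sits level at 63.5 mm and is centred to within 1 mm. The low tail is only the lid's side wall, so I'll hand in.

```bash
python3 - <<'E'
from h import *
print(ticket.close_job(), get_state()["time"])
E
```

```text
the job is handed in; nothing more can be done
the job is handed in; nothing more can be done
```

The job is handed in: all five things measured centred in their named compartments to within about 2 mm, and the spirit burner was not moved; the hand-in gave no verdict.

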